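# Unstack the casting rings into their dishes

### The job

Take the stack apart and stand each steel casting ring, funnel up, inside the round dish of its own size: small ring in the small dish, medium in the medium, large in the large. The square stone block does not belong in any dish: lay it flat, right way up, in the middle of the square black pad. Set things down without dropping them or tipping them over, and leave the dropper bottle standing where it is.

Things in the scene. Friction and masses are not known exactly. Their poses are not given: they have to be found in the camera images.
- ring_small: Small casting ring: an upright solid cylinder, 30 mm in diameter and 32 mm high, bright steel sleeve filled with white investment that has a funnel-shaped hollow in its top face. Loose. Origin at the centre of its underside, z up along its axis. Starts on top of the medium ring. About 0.05 to 0.1 kg.
- ring_medium: Medium casting ring: an upright solid cylinder, 46 mm in diameter and 36 mm high, bright steel sleeve filled with white investment that has a funnel-shaped hollow in its top face. Loose. Origin at the centre of its underside, z up along its axis. Starts on top of the stone block. About 0.12 to 0.24 kg.
- stone_block: Rectangular beige stone block, 51 mm along its own x, 56 mm along its own y, 27 mm high, with two small pin marks. Loose, about 0.11 to 0.22 kg. Origin at the centre of its underside, z up. Starts in the stack, on the large ring and under the medium ring; its corners overhang the large ring by a few mm.
- ring_large: Large casting ring: an upright solid cylinder, 66 mm in diameter and 40 mm high, bright steel sleeve filled with white investment that has a funnel-shaped hollow in its top face. Loose. Origin at the centre of its underside, z up along its axis. Starts at the bottom of the stack, on the wooden board. About 0.24 to 0.48 kg.
- wood_board: Round light wooden board, 100 mm across and 10 mm thick, fixed to the bench; the stack starts on it. Not a place for anything at the end. Origin at the centre of its underside. The stack, from the bottom: large ring, stone block, medium ring, small ring, 135 mm high above the board, each up to about 4 mm off the centre of the one below.
- dish_small: Small round grey dish, fixed to the bench: inner diameter 44 mm, outer diameter 52 mm, rim 12 mm high, flat inner floor 5 mm above its underside. Origin at the centre of its underside, on the bench, z up. Place of the small ring.
- dish_medium: Medium round grey dish, fixed to the bench: inner diameter 60 mm, outer diameter 68 mm, rim 12 mm high, flat inner floor 5 mm above its underside. Origin at the centre of its underside, on the bench, z up. Place of the medium ring.
- dish_large: Large round grey dish, fixed to the bench: inner diameter 80 mm, outer diameter 88 mm, rim 12 mm high, flat inner floor 5 mm above its underside. Origin at the centre of its underside, on the bench, z up. Place of the large ring.
- square_pad: Flat black square rubber pad, 100 x 100 x 6 mm, fixed to the bench. Origin at the centre of its underside, on the bench, z up; its top is at 6 mm. Place of the stone block.
- dropper_bottle: Clear dropper bottle with a white top and a yellowish bottom, 35 mm across, 89 mm tall, standing loose on the bench. Bystander: leave it standing where it is. Origin at the centre of its underside, z up.
Mind the look-alikes: they are no part of the job. What is shaped like the ring_medium but green is not meant.

How it is judged (in metres and radians):
At the end, for the whole second after the job is handed in: Each ring stands upright (0.1 rad) on the floor of the dish of its size, within 10 mm of its centre; the stone block lies flat, right way up, on the pad within 15 mm of its centre; all released and at rest; the dropper bottle stands within 30 mm of where it was (horizontal distance between ring_small and dish_small below 0.01 m and z of ring_small in the frame of dish_small between 0.002 and 0.009 m and angle between each of ring_small, ring_medium, ring_large, stone_block's own z axis and vertical below 0.1 rad and linear speed of each of ring_small, ring_medium, ring_large, stone_block below 0.02 m/s and horizontal distance between ring_medium and dish_medium below 0.01 m and z of ring_medium in the frame of dish_medium between 0.002 and 0.009 m and horizontal distance between ring_large and dish_large below 0.01 m and z of ring_large in the frame of dish_large between 0.002 and 0.009 m and horizontal distance between stone_block and square_pad below 0.015 m and z of stone_block in the frame of square_pad between 0.003 and 0.01 m and angle between dropper_bottle's own z axis and vertical below 0.15 rad and distance of dropper_bottle from where it was at the start of the episode below 0.03 m); the robot touches nothing.
It fails at once if a ring or the block is let fall (moving faster than 0.6 m/s, out of the gripper) ((linear speed of ring_small above 0.6 m/s and contact force between the fingers and ring_small below 0.05 N) or (linear speed of ring_medium above 0.6 m/s and contact force between the fingers and ring_medium below 0.05 N) or (linear speed of stone_block above 0.6 m/s and contact force between the fingers and stone_block below 0.05 N) or (linear speed of ring_large above 0.6 m/s and contact force between the fingers and ring_large below 0.05 N)).
It fails at once if a ring or the block is tipped over (more than 40 degrees) (angle between any of ring_small, ring_medium, stone_block, ring_large's own z axis and vertical above 0.7 rad).
It fails at once if the dropper bottle is knocked over or pushed more than 30 mm (angle between dropper_bottle's own z axis and vertical above 0.5 rad or distance of dropper_bottle from where it was at the start of the episode above 0.03 m).
It also fails if it takes over 112 s, if anything falls off the work surface, if the arm or the gripper's body presses on something with over 40 N, if the wrist force passes 120 N, or if a joint passes its speed limit or range.

### The arm

A 6-joint arm with a two-finger parallel gripper is mounted at the origin on a cart in front of the work surface, level with it; the furniture and walls round the work are solid. World frame = base frame: x ahead of the robot, y to its left, z up, the work surface at z = 0. Lengths are in mm, angles in degrees, forces in N, time in s.
With the tool pointing down it reaches from about 300 to 850 mm from the base axis. Payload 4.2 kg.
Tool frame: the origin (TCP) lies at the very end of the fingers, on their centre line; the grasp point (between the pads) lies 19 mm behind it (env.grip_depth is the distance from the TCP to the grasp point, in mm); z points along the fingers, y is the line along which they close (so a half turn about z gives the same grasp; the last joint's range is limited). The gripper opens to 91 mm and grips with 3 to 60 N. Pads are 32 mm wide; open, the fingers measure 118 mm over their backs; the gripper's body (76 mm by 178 mm) begins 60 mm behind the grasp point.
Start: joints at [-69.099, 18.312, 89.639, -0, 72.044, -1.146], TCP at [215.844, -532.968, 213.976] pointing down, gripper open.
Joint ranges: [-177.97, 177.97], [-48.28, 115.42], [12.27, 149.76], [-77.06, 257.06], [2.81, 150.46], [-146.56, 146.56]. Speed limits (degrees/s): [147.25, 147.25, 180, 180, 180, 180].

### API

Orientations are given as [roll, pitch, yaw] about the fixed x, y, z axes, in that order (R = Rz(yaw) Ry(pitch) Rx(roll)).
In Python, from workcell import env, cams gives the robot as it stands.
- The arm moves only by the tool apply_moves, never from a script. Its argument "deltas" is a list of rows, each a list of 5 numbers: the shift along the tool's x, y, z in m, then the turn about the tool's z in rad, then the opening, from -1 (shut) to 1 (fully open), so that 0 is half open. In form: [[tx, ty, tz, roll, gripper], ...]. A call has 1 to 5 rows; each row is the pose to reach, as a shift and turn from the pose commanded when the call began, along the tool's axes at that moment; what a row does not reach only later rows make up. A row lasts 1/10 s, in which the tool goes at most 50 mm and 8.59 degrees, less where a joint would pass 70% of its speed; a pose out of reach is approached as far as the arm can. A call with a gripper value outside its range is refused whole. The fingers move at their own pace and stop on an object; "grip_force" is the grip in N (left out, the last holds). Time passes only in rows, so rows that repeat a pose let the fingers close. It gives the time, the measured TCP pose, the force, the opening and the grip force at its end, in the units of the state.
- env.state(): the state, without advancing time (a new reading comes with each control period).
- cams.grab_frame(name): name is "scene" or "top"; returns the picture (420x560x3 uint8, blue, green, red); there is no depth.
- cams.get_calibration(name): a dict with "mtx" (3x3 intrinsics, pixels), "k1" (the pictures are not rectified: a ray, as slopes to the right and down, at radius r is drawn at 1 + k1 r^2 times it, then the intrinsics apply), "eye" and "attitude" of the camera in the world. Camera axes: x right, y down, z forward; pixel columns grow to the right and rows downward; lengths in mm; the calibration is good to about 2 mm. A picture is of the moment at which its call begins. get_calibration takes no time and is no camera call.
- env.job_done(): hands the job in; it is judged then, once.
The state is a dict: "time_s": time; "qpos": joint angles; "qvel": joint speeds; "effort": joint torques, N m; "ee_pos": TCP position; "ee_rot": TCP orientation; "force": force on the tool from outside, world axes, zero at the start; "torque": the same for the moment, N m; "gripper_width": finger opening in mm; "gripper_force": force on a finger pad.
Only numpy, scipy, OpenCV 4.12 (cv2) and the standard library are available. Lean on these libraries where they do the work, as an engineer would, in place of code of your own. Each camera call takes 0.05 s, during which the arm holds its last target. There are 200 camera calls.

## Working session

There is one attempt and no reset: what is moved stays moved. The work goes in short steps, Python scripts to look and compute and a tool call to move; the robot and the scene stay as the last step left them, time stands still between calls to the robot, and variables do not carry over. Pictures are saved under pics/ and viewed, at most 14 in all, crops included, and the job is handed in when it is done.

Besides the shell and the picture viewer there is one more tool, called after "Call:" as a command line: name --pt "numbers of a row" for each row, then --argument value for the rest. apply_moves: Moves the arm, as the interface text tells. Its arguments: {"type":"object","properties":{"deltas":{"type":"array"},"grip_force":{"type":"number"}},"required":["deltas"]}

```bash
mkdir -p pics; ls; python3 - <<'E'
from workcell import env,cams
import cv2
for n in("scene","top"):
    cv2.imwrite(f"pics/{n}0.png",cams.grab_frame(n)); print(cams.get_calibration(n))
s=env.state();print(s)
E
```

```text
pics
{'mtx': array([[393.65842263,   0.        , 284.96756749],
       [  0.        , 393.65842263, 211.28598092],
       [  0.        ,   0.        ,   1.        ]]), 'k1': -0.07946219264552973, 'eye': array([-40.70979945, 427.30971558, 870.29992032]), 'attitude': array([-138.78660708,    0.28850636, -124.17429657])}
{'mtx': array([[526.45865859,   0.        , 283.00591502],
       [  0.        , 526.45865859, 211.05302008],
       [  0.        ,   0.        ,   1.        ]]), 'k1': 0.06242189470333221, 'eye': array([ 278.19623402,   48.12383172, 1307.06640369]), 'attitude': array([-168.28506381,    0.24802973,  -86.9895336 ])}
{'time_s': 0.1, 'qpos': array([-6.90984896e+01,  1.83485212e+01,  8.96967633e+01, -2.20278002e-03,
        7.20449056e+01, -1.14497344e+00]), 'qvel': array([-0.01751972, -0.07292552, -0.18269518, -0.00949706, -0.06107065,
        0.02027308]), 'effort': array([ 1.44703823e-03, -4.13333380e+01, -2.32509631e+01,  7.31100468e-02,
        4.21963236e-02, -5.08803964e-05]), 'ee_pos': array([ 215.67426113, -532.55048068,  213.21688982]), 'ee_rot': array([-1.79909786e+02,  2.91811364e-04,  2.20471647e+01]), 'force': array([-0.21419965,  0.04796354,  0.05353463]), 'torque': array([0.03888576, 0.02299025, 0.01266353]), 'gripper_force': 0.0, 'gripper_width': 91.49473750187188}
```

View pics/scene0.png

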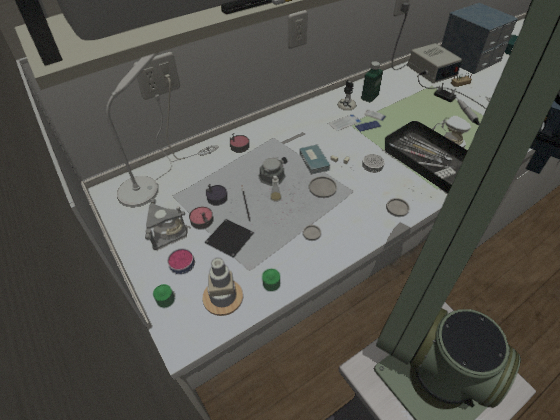

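View pics/top0.png

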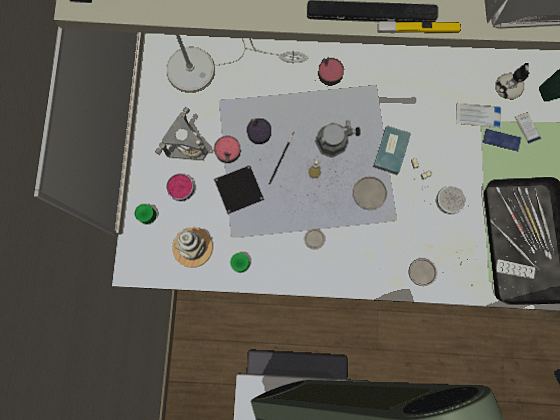

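The scene shows the stack on the board at scene (221,285) / top (191,245). The dishes in the top view are at (315,239) small, (422,272) medium and (370,193) large. The pad is at (238,190) and the bottle at (315,170). The two green pucks at top (145,213) and (240,262) are look-alikes. The speckled round thing at top (451,200) is not a plain grey dish. I'll measure next and confirm with an enlarged crop.

```bash
cat > h.py <<'E'
import numpy as np, cv2
from scipy.spatial.transform import Rotation as R
from workcell import env,cams
def cal(n):
    c=cams.get_calibration(n); return c['mtx'],c['k1'],np.array(c['eye']),R.from_euler('xyz',c['attitude'],degrees=True).as_matrix()
def ray(n,uv):
    K,k1,e,A=cal(n)
    p=cv2.undistortPoints(np.array(uv,float).reshape(-1,1,2),K,np.array([k1,0,0,0.]),None,None)[:,0]
    return e,np.c_[p,np.ones(len(p))]@A.T
def plane(n,uv,z):
    e,d=ray(n,uv); return e+d*((z-e[2])/d[:,2])[:,None]
def proj(n,P):
    K,k1,e,A=cal(n); c=(np.array(P,float).reshape(-1,3)-e)@A; s=c[:,:2]/c[:,2:]
    s=s*(1+k1*(s**2).sum(1,keepdims=True)); return s*[K[0,0],K[1,1]]+K[:2,2]
E
python3 - <<'E'
from h import *
t=cv2.imread('pics/top0.png'); s=cv2.imread('pics/scene0.png')
for n,im,pts in (('top',t,dict(ds=(315,239),dm=(422,272),dl=(370,193),pad=(238,190),board=(191,247),spk=(451,200))),('scene',s,dict(ds=(312,232),dm=(398,207),dl=(323,187),pad=(230,237),board=(222,297),spk=(373,162)))):
    for k,p in pts.items():
        z={'pad':6,'board':10}.get(k,12); print(n,k,plane(n,[p],z)[0].round(0))
print('bottle',plane('top',[(315,175)],0),plane('scene',[(276,200)],0))
a=cv2.resize(t[150:290,130:470],None,fx=2.3,fy=2.3,interpolation=cv2.INTER_CUBIC)
b=cv2.resize(t[220:275,160:260],None,fx=4,fy=4,interpolation=cv2.INTER_CUBIC)
c=cv2.resize(s[245:320,190:290],None,fx=3.8,fy=3.8,interpolation=cv2.INTER_CUBIC)[:220*2]
o=np.zeros((600,782,3),np.uint8);o[:322]=a;o[322:322+220,:400]=b;c=c[:278];o[322:322+c.shape[0],401:401+380]=c
cv2.imwrite('pics/crop1.png',o)
E
```

```text
top ds [479. -15.  12.]
top dm [ 412. -279.   12.]
top dl [ 604. -149.   12.]
top pad [596. 185.   6.]
top board [444. 291.  10.]
top spk [ 596. -351.   12.]
scene ds [478. -10.  12.]
scene dm [ 410. -275.   12.]
scene dl [ 600. -143.   12.]
scene pad [596. 184.   6.]
scene board [441. 292.  10.]
scene spk [ 598. -349.   12.]
bottle [[647.3068755   -9.13916886   0.        ]] [[ 6.45109726e+02 -3.41355743e-01 -1.13686838e-13]]
```

View pics/crop1.png

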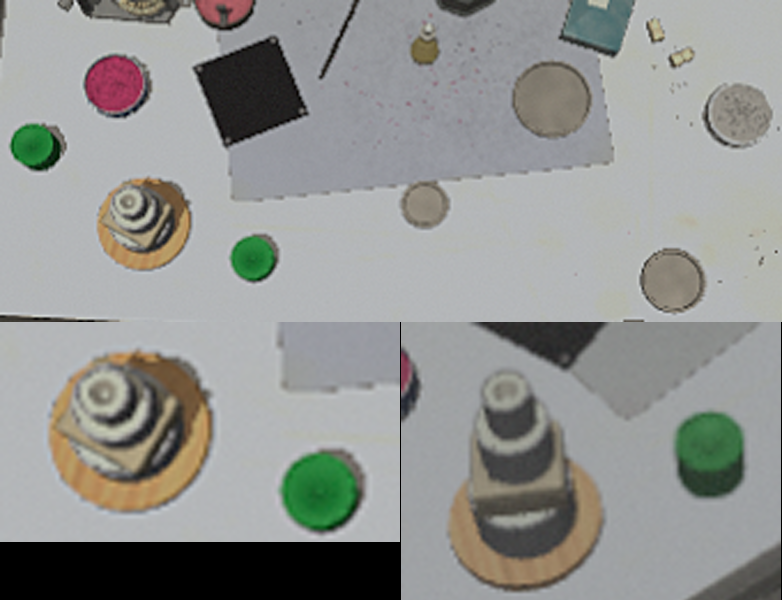

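The crop shows three plain beige-grey dishes matching the description. The speckled grey puck at top (451,200) isn't one of them. The stack consists of steel/white rings with the beige block, and the green pucks at (145,213) and (240,262) are not meant. Next I'll get precise centres.

```bash
cat > m.py <<'E'
from h import *
from scipy.optimize import least_squares
def circ(P):
    c=least_squares(lambda q:np.hypot(P[:,0]-q[0],P[:,1]-q[1])-q[2],[*P.mean(0)[:2],20],loss='soft_l1').x; return c.round(1)
ims={n:cv2.imread(f'pics/{n}0.png') for n in('top','scene')}
seeds=dict(top=dict(ds=(315,239),dm=(422,272),dl=(370,193)),scene=dict(ds=(312,232),dm=(398,207),dl=(323,187)))
for n,im in ims.items():
    lab=cv2.cvtColor(im,cv2.COLOR_BGR2LAB).astype(int); hsv=cv2.cvtColor(im,cv2.COLOR_BGR2HSV)
    for k,p in seeds[n].items():
        ref=np.median(lab[p[1]-2:p[1]+3,p[0]-2:p[0]+3].reshape(-1,3),0)
        m=((abs(lab-ref)*[.5,1.5,2]).sum(2)<14).astype(np.uint8)
        cs,_=cv2.findContours(cv2.morphologyEx(m,cv2.MORPH_OPEN,np.ones((3,3))),0,cv2.CHAIN_APPROX_NONE)
        c=[c for c in cs if cv2.pointPolygonTest(c,p,False)>=0]
        if not c: print(n,k,'none');continue
        P=plane(n,cv2.convexHull(c[0])[:,0],5); print(n,k,'floor z5',circ(P))
    m=cv2.inRange(im,(0,0,0),(50,50,50)); cs,_=cv2.findContours(m,0,cv2.CHAIN_APPROX_NONE)
    p=(238,190) if n=='top' else (230,237)
    for c in cs:
        if cv2.pointPolygonTest(c,p,False)>=0:
            b=plane(n,cv2.boxPoints(cv2.minAreaRect(c)) if n=='top' else cv2.approxPolyDP(cv2.convexHull(c),6,True)[:,0],6);print(n,'pad',b.round(0)[:,:2].tolist(),cv2.minAreaRect(plane(n,c[:,0],6)[:,:2].astype(np.float32)))
    m=cv2.inRange(hsv,(8,85,110),(20,255,255)); m[:200]=0
    c=max(cv2.findContours(m,0,cv2.CHAIN_APPROX_NONE)[0],key=cv2.contourArea)
    print(n,'board',circ(plane(n,cv2.convexHull(c)[:,0],10)))
    m=cv2.inRange(hsv,(50,120,40),(75,255,255))
    for c in cv2.findContours(m,0,cv2.CHAIN_APPROX_NONE)[0]:
        if cv2.contourArea(c)>100: print(n,'green',c[:,0].mean(0).round(),plane(n,[c[:,0].mean(0)],20)[0].round())
print('small',plane('top',[(185.7,237.7)],145),plane('scene',[(217.4,263.4)],145))
# enlarged stack views
a=cv2.resize(ims['top'][222:270,165:225],None,fx=6.5,fy=6.5,interpolation=cv2.INTER_CUBIC)
b=cv2.resize(ims['scene'][250:322,195:250],None,fx=7,fy=7,interpolation=cv2.INTER_CUBIC)
o=np.zeros((510,790,3),np.uint8);o[:312,:390]=a;o[:504,400:785]=b;cv2.imwrite('pics/crop2.png',o)
E
python3 m.py
```

```text
top ds floor z5 [479.8 -14.8  22.5]
top dm floor z5 [ 413.3 -278.6   29.6]
top dl floor z5 [ 604.1 -148.7   40. ]
top pad [[622.0, 248.0], [664.0, 160.0], [576.0, 120.0], [535.0, 207.0]] ((599.0037231445312, 183.9248046875), (96.4856948852539, 96.62337493896484), 25.234619140625)
top board [444.4 287.9  48.7]
top green [240. 262.] [412. 167.  20.]
top green [145. 214.] [520. 411.  20.]
scene ds floor z5 [482.  -11.   21.9]
scene dm floor z5 [ 413.8 -278.3   28.7]
scene dl floor z5 [ 606.4 -146.7   38.7]
scene pad [[572.0, 131.0], [538.0, 201.0], [613.0, 247.0], [655.0, 162.0]] ((597.3325805664062, 186.69287109375), (95.44019317626953, 95.9637680053711), 24.975873947143555)
scene board [442.8 290.2  47.5]
scene green [162. 293.] [529. 411.  20.]
small [[446.84059312 279.09667206 145.        ]] [[444.77589798 282.14714177 145.        ]]
```

View pics/crop2.png

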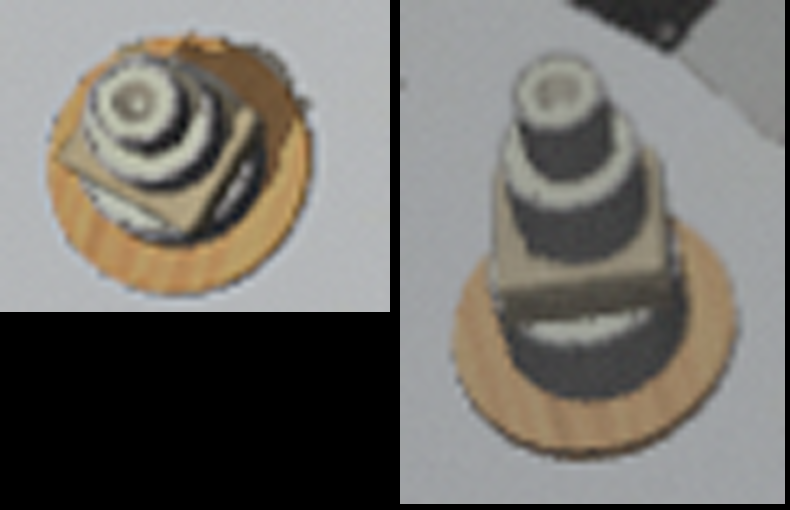

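```bash
cat > d.py <<'E'
# usage: d.py x y z yaw  -> delta from measured pose
import sys
from h import *
def show(x,y,z,yaw,s=None,p=None):
    s=s or env.state(); p=s['ee_pos'] if p is None else p; A=R.from_euler('xyz',s['ee_rot'],degrees=True).as_matrix()
    t=(np.array([x,y,z])-p)@A/1000; r=(-(yaw-s['ee_rot'][2])+180)%360-180
    print('t',s['time_s'],'pos',p.round(1),'yaw',s['ee_rot'][2].round(2),'rp',s['ee_rot'][:2].round(2),'w',s['gripper_width'].round(1),'F',np.round(s['force'],1),'j6',s['qpos'][5].round(),'delta',t.round(4),'roll',np.radians(r).round(4))
if __name__=='__main__': show(*map(float,sys.argv[1:5]))
E
python3 d.py 470 -150 230 60
```

```text
Traceback (most recent call last):
  File "d.py", line 8, in <module>
    if __name__=='__main__': show(*map(float,sys.argv[1:5]))
                             ~~~~^^^^^^^^^^^^^^^^^^^^^^^^^^^
  File "d.py", line 7, in show
    print('t',s['time_s'],'pos',p.round(1),'yaw',s['ee_rot'][2].round(2),'rp',s['ee_rot'][:2].round(2),'w',s['gripper_width'].round(1),'F',np.round(s['force'],1),'j6',s['qpos'][5].round(),'delta',t.round(4),'roll',np.radians(r).round(4))
                                                                                                           ^^^^^^^^^^^^^^^^^^^^^^^^
AttributeError: 'float' object has no attribute 'round'
```

```bash
sed -i "s/s\['gripper_width'\].round(1)/round(float(s['gripper_width']),1)/" d.py; python3 d.py 470 -150 230 60
```

```text
t 0.1 pos [ 215.7 -532.6  213.2] yaw 22.05 rp [-179.91    0.  ] w 91.5 F [-0.2  0.   0.1] j6 -1.0 delta [ 0.3793 -0.2591 -0.0164] roll -0.6624
```

Call:
apply_moves --pt "0.038 -0.026 -0.002 -0.13 1" --pt "0.076 -0.052 -0.004 -0.26 1" --pt "0.114 -0.078 -0.006 -0.39 1" --pt "0.152 -0.104 -0.008 -0.52 1" --pt "0.19 -0.13 -0.016 -0.66 1"

```text
time_s: 0.6
ee_pos: [343.3, -339.0, 229.1]
ee_rot: [-179.9, -0.0, 60.2]
force: [0.1, -0.1, 0.5]
gripper_width: 91.2
gripper_force: 0.0
```

```bash
python3 d.py 470 -150 230 60; python3 d.py 446 280.5 230 60
```

```text
t 0.6 pos [ 343.3 -339.   229.1] yaw 60.15 rp [-1.7988e+02 -4.0000e-02] w 91.2 F [ 0.1 -0.1  0.5] j6 -16.0 delta [ 0.227   0.0158 -0.0007] roll 0.0027
t 0.6 pos [ 343.3 -339.   229.1] yaw 60.15 rp [-1.7988e+02 -4.0000e-02] w 91.2 F [ 0.1 -0.1  0.5] j6 -16.0 delta [ 0.5885 -0.2192  0.    ] roll 0.0027
```

Call:
apply_moves --pt "0.045 0.003 0 0 1" --pt "0.09 0.006 0 0 1" --pt "0.135 0.009 0 0 1" --pt "0.18 0.012 0 0 1" --pt "0.227 0.016 0 0 1"

```text
time_s: 1.1
ee_pos: [471.4, -151.2, 229.8]
ee_rot: [-180.0, 0.0, 59.9]
force: [0.5, -0.4, 0.3]
gripper_width: 91.2
gripper_force: 0.0
```

Call:
apply_moves --pt "0.04 -0.026 0 0 1" --pt "0.08 -0.052 0 0 1" --pt "0.12 -0.078 0 0 1" --pt "0.16 -0.104 0 0 1" --pt "0.2 -0.13 0 0 1"

```text
time_s: 1.6
ee_pos: [458.3, 87.2, 229.7]
ee_rot: [-180.0, 0.0, 59.9]
force: [0.3, -0.1, 0.5]
gripper_width: 91.4
gripper_force: 0.0
```

Call:
apply_moves --pt "0.04 -0.026 0 0 1" --pt "0.08 -0.052 0 0 1" --pt "0.12 -0.078 0 0 1" --pt "0.161 -0.105 0 0 1" --pt "0.161 -0.105 0 0 1"

```text
time_s: 2.1
ee_pos: [448.2, 282.4, 229.2]
ee_rot: [-179.9, -0.1, 60.2]
force: [0.1, -0.9, -0.5]
gripper_width: 91.3
gripper_force: 0.0
```

```bash
python3 d.py 446 280.5 124 60
```

```text
t 2.1 pos [448.2 282.4 229.2] yaw 60.21 rp [-1.7991e+02 -8.0000e-02] w 91.3 F [ 0.1 -0.9 -0.5] j6 61.0 delta [-0.0029 -0.0008  0.1052] roll 0.0036
```

Call:
apply_moves --pt "-0.003 -0.001 0.03 0 1" --pt "-0.003 -0.001 0.06 0 1" --pt "-0.003 -0.001 0.085 0 1" --pt "-0.003 -0.001 0.1 0 1" --pt "-0.003 -0.001 0.105 0 1"

```text
time_s: 2.6
ee_pos: [445.4, 273.7, 122.9]
ee_rot: [-179.9, 0.2, 59.8]
force: [0.3, -0.2, 0.1]
gripper_width: 91.3
gripper_force: 0.0
```

Call:
apply_moves --pt "0 0 0 0 -0.2" --pt "0 0 0 0 -0.3" --pt "0 0 0 0 -0.4" --pt "0 0 0 0 -0.6" --pt "0 0 0 0 -0.8" --grip_force 15

```text
time_s: 3.1
ee_pos: [446.8, 275.3, 125.5]
ee_rot: [180.0, -0.0, 59.9]
force: [0.0, -0.5, 0.4]
gripper_width: 54.2
gripper_force: 0.0
```

Call:
apply_moves --pt "0 0 0 0 -1" --pt "0 0 0 0 -1" --pt "0 0 0 0 -1" --pt "0 0 0 0 -1" --pt "0 0 0 0 -1" --grip_force 20

```text
time_s: 3.6
ee_pos: [446.5, 275.3, 125.0]
ee_rot: [-180.0, 0.0, 59.9]
force: [-0.4, -0.3, 0.2]
gripper_width: 29.2
gripper_force: 20.0
```

Call:
apply_moves --pt "0 0 -0.005 0 -1" --pt "0 0 -0.02 0 -1" --pt "0 0 -0.045 0 -1" --pt "0 0 -0.07 0 -1" --pt "0 0 -0.08 0 -1"

```text
time_s: 4.1
ee_pos: [447.7, 275.8, 207.4]
ee_rot: [179.9, -0.2, 59.9]
force: [1.0, 0.4, -1.0]
gripper_width: 29.3
gripper_force: 20.0
```

Call:
apply_moves --pt "0 0 0 0 -1" --pt "0 0 0 0 -1"

```text
time_s: 4.3
ee_pos: [446.1, 274.9, 204.0]
ee_rot: [-180.0, 0.1, 59.9]
force: [-0.6, 0.4, -1.0]
gripper_width: 29.5
gripper_force: 20.0
```

```bash
python3 - <<'E'
from h import *
t=cams.grab_frame('top');s=cams.grab_frame('scene');cv2.imwrite('pics/top1.png',t);cv2.imwrite('pics/scene1.png',s)
a=cv2.resize(t[222:270,165:225],None,fx=6.5,fy=6.5,interpolation=cv2.INTER_CUBIC)
b=cv2.resize(s[215:322,180:250],None,fx=5.5,fy=5.5,interpolation=cv2.INTER_CUBIC)
o=np.zeros((590,790,3),np.uint8);o[:312,:390]=a;o[:588,400:785]=b[:588];cv2.imwrite('pics/crop3.png',o)
E
python3 d.py 481 -13 205 60
```

```text
t 4.4 pos [445.9 274.8 203.5] yaw 59.86 rp [-1.7992e+02  1.5000e-01] w 29.1 F [ 0.4  0.1 -1.8] j6 61.0 delta [-0.2312  0.1749 -0.0012] roll -0.0024
```

View pics/crop3.png

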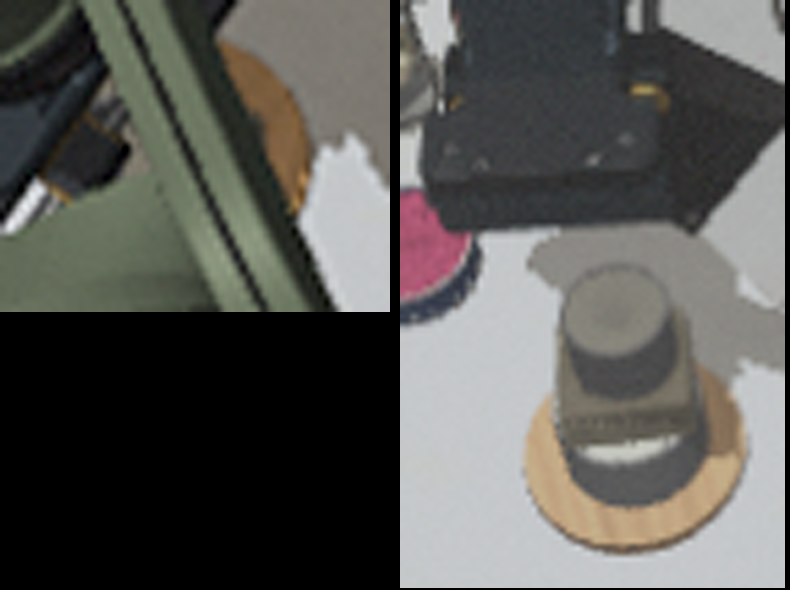

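The scene crop shows that only the small ring was lifted. The medium ring still stands on the block with its top centre at scene px ≈(219.5,271.7). The held ring is hidden behind the gripper body.

Call:
apply_moves --pt "-0.034 0.025 0 0 -1" --pt "-0.068 0.05 0 0 -1" --pt "-0.102 0.075 0 0 -1" --pt "-0.136 0.1 0 0 -1" --pt "-0.17 0.125 0 0 -1"

```text
time_s: 4.9
ee_pos: [468.7, 63.8, 203.9]
ee_rot: [-179.9, 0.1, 59.9]
force: [-0.0, 0.6, -0.6]
gripper_width: 29.7
gripper_force: 20.0
```

Call:
apply_moves --pt "-0.03 0.022 0 0 -1" --pt "-0.055 0.04 0 0 -1" --pt "-0.067 0.049 0 0 -1" --pt "-0.067 0.049 0 0 -1" --pt "-0.067 0.049 0 0 -1"

```text
time_s: 5.4
ee_pos: [477.6, -16.9, 204.1]
ee_rot: [-179.9, 0.0, 59.8]
force: [-0.1, 0.2, -1.4]
gripper_width: 29.5
gripper_force: 20.0
```

Call:
apply_moves --pt "0 0 0.03 0 -1" --pt "0 0 0.07 0 -1" --pt "0 0 0.11 0 -1" --pt "0 0 0.14 0 -1" --pt "0 0 0.15 0 -1"

```text
time_s: 5.9
ee_pos: [475.4, -15.8, 52.0]
ee_rot: [-179.6, 0.2, 60.0]
force: [-0.9, 0.3, -0.1]
gripper_width: 29.3
gripper_force: 20.0
```

Call:
apply_moves --pt "0 0 0 0 -1" --pt "0 0 0 0 -1" --pt "0 0 0 0 -1"

```text
time_s: 6.2
ee_pos: [479.5, -16.9, 56.5]
ee_rot: [179.8, -0.1, 59.9]
force: [-0.5, -0.7, -0.7]
gripper_width: 29.7
gripper_force: 20.0
```

```bash
python3 - <<'E'
from h import *
t=cams.grab_frame('top');s=cams.grab_frame('scene');cv2.imwrite('pics/top2.png',t);cv2.imwrite('pics/scene2.png',s)
a=cv2.resize(t[205:285,145:225],None,fx=4.8,fy=4.8,interpolation=cv2.INTER_CUBIC)
b=cv2.resize(s[180:260,270:350],None,fx=4.8,fy=4.8,interpolation=cv2.INTER_CUBIC)
o=np.zeros((590,790,3),np.uint8);o[:384,:384]=a;o[:384,400:784]=b;cv2.imwrite('pics/crop4.png',o)
print(plane('scene',[(219.5,271.7)],109))
E
python3 d.py 478.6 -17.1 16.5 60
```

```text
[[446.09884085 281.58598044 109.        ]]
t 6.3 pos [479.1 -17.1  56.3] yaw 59.86 rp [ 1.7984e+02 -8.0000e-02] w 29.3 F [ 0.8  0.2 -0.9] j6 27.0 delta [-0.0003 -0.0006  0.0398] roll -0.0024
```

View pics/crop4.png

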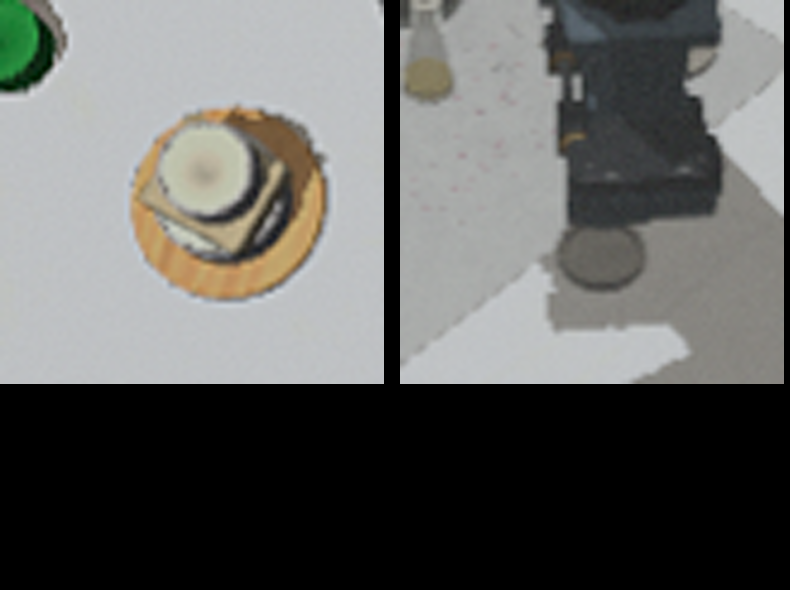

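Top crop: the medium ring's top is centred at about top px (188.3,240.8). The gripper hangs over the small dish. Lowering.

Call:
apply_moves --pt "0 0 0.015 0 -1" --pt "0 0 0.027 0 -1" --pt "0 0 0.033 0 -1" --pt "0 0 0.035 0 -1" --pt "0 0 0.035 0 -1"

```text
time_s: 6.8
ee_pos: [478.4, -17.2, 20.2]
ee_rot: [180.0, -0.0, 59.9]
force: [0.3, 0.5, -0.3]
gripper_width: 29.3
gripper_force: 20.0
```

Call:
apply_moves --pt "0 0 0.001 0 -1" --pt "0 0 0.002 0 -1" --pt "0 0 0.003 0 -1" --pt "0 0 0.003 0 -1" --pt "0 0 0.003 0 -1"

```text
time_s: 7.3
ee_pos: [478.3, -17.1, 17.1]
ee_rot: [180.0, -0.0, 59.9]
force: [0.3, -0.2, 0.5]
gripper_width: 29.4
gripper_force: 20.0
```

```bash
python3 d.py 478.6 -17.1 16.5 60
```

```text
t 7.3 pos [478.3 -17.1  17.1] yaw 59.87 rp [ 1.7997e+02 -1.0000e-02] w 29.4 F [ 0.3 -0.2  0.5] j6 27.0 delta [0.0001 0.0002 0.0006] roll -0.0023
```

Call:
apply_moves --pt "0 0 0.0005 0 -1" --pt "0 0 0.0005 0 -0.3" --pt "0 0 0.0005 0 -0.2" --pt "0 0 0.0005 0 0" --pt "0 0 0.0005 0 0.3"

```text
time_s: 7.8
ee_pos: [478.0, -17.1, 16.3]
ee_rot: [-180.0, 0.0, 59.9]
force: [0.4, 0.7, -0.2]
gripper_width: 49.7
gripper_force: 0.0
```

Call:
apply_moves --pt "0 0 0 0 1" --pt "0 0 0 0 1" --pt "0 0 0 0 1" --pt "0 0 0 0 1" --pt "0 0 -0.005 0 1"

```text
time_s: 8.3
ee_pos: [477.5, -17.1, 21.1]
ee_rot: [-179.9, 0.0, 59.9]
force: [0.8, -0.2, 0.2]
gripper_width: 89.5
gripper_force: 0.0
```

Call:
apply_moves --pt "0 0 -0.03 0 1" --pt "0 0 -0.075 0 1" --pt "0 0 -0.12 0 1" --pt "0 0 -0.15 0 1" --pt "0 0 -0.15 0 1"

```text
time_s: 8.8
ee_pos: [481.1, -17.3, 176.4]
ee_rot: [179.5, -0.3, 59.9]
force: [0.4, -0.0, -0.1]
gripper_width: 91.2
gripper_force: 0.0
```

Call:
apply_moves --pt "0.034 -0.025 0 0 1" --pt "0.068 -0.05 0 0 1" --pt "0.068 -0.05 0 0 1" --pt "0.068 -0.05 0 0 1" --pt "0.068 -0.05 0 0 1"

```text
time_s: 9.3
ee_pos: [468.7, 66.1, 170.9]
ee_rot: [-180.0, 0.1, 59.8]
force: [-0.1, -0.3, -0.0]
gripper_width: 91.1
gripper_force: 0.0
```

```bash
python3 - <<'E'
from h import *
t=cams.grab_frame('top');s=cams.grab_frame('scene');cv2.imwrite('pics/top3.png',t);cv2.imwrite('pics/scene3.png',s)
a=cv2.resize(t[210:270,285:345],None,fx=6,fy=6,interpolation=cv2.INTER_CUBIC)
b=cv2.resize(s[195:255,280:340],None,fx=6,fy=6,interpolation=cv2.INTER_CUBIC)
o=np.zeros((360,790,3),np.uint8);o[:360,:360]=a;o[:360,400:760]=b;cv2.imwrite('pics/crop5.png',o)
print(plane('top',[(188.3,240.8)],109),plane('scene',[(219.5,271.7)],109))
E
python3 d.py 447 280 95 60
```

```text
[[445.20569162 279.6600172  109.        ]] [[446.09884085 281.58598044 109.        ]]
t 9.4 pos [469.   65.8 171.1] yaw 59.78 rp [-1.7998e+02  4.0000e-02] w 91.2 F [ 0.7 -0.9 -0.4] j6 37.0 delta [ 0.1741 -0.1267  0.076 ] roll -0.0038
```

View pics/crop5.png

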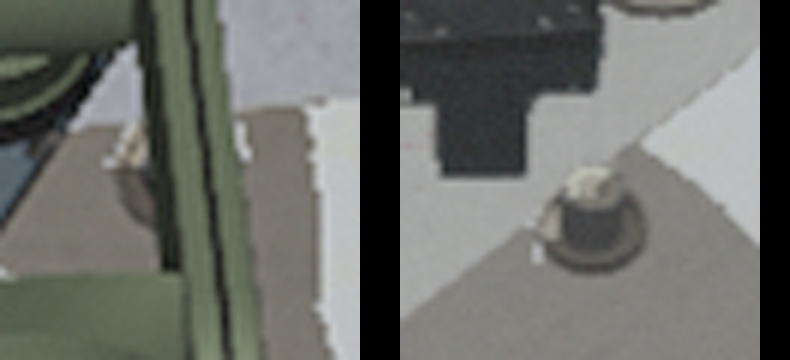

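The scene crop shows the small ring standing upright inside the small dish, with its top at about scene px (312,227). Next is the medium ring, centred at (445.7,280.6).

Call:
apply_moves --pt "0.036 -0.026 0 0 1" --pt "0.072 -0.053 0 0 1" --pt "0.108 -0.08 0 0 1" --pt "0.145 -0.107 0 0 1" --pt "0.174 -0.128 0 0 1"

```text
time_s: 9.9
ee_pos: [445.8, 282.9, 171.4]
ee_rot: [180.0, -0.0, 59.8]
force: [0.1, -0.4, -0.6]
gripper_width: 91.6
gripper_force: 0.0
```

Call:
apply_moves --pt "0 0 0 0 1" --pt "0 0 0 0 1" --pt "0 0 0 0 1" --pt "0 0 0 0 1"

```text
time_s: 10.3
ee_pos: [446.0, 280.1, 171.4]
ee_rot: [180.0, 0.0, 59.7]
force: [0.4, 0.3, -0.2]
gripper_width: 91.0
gripper_force: 0.0
```

```bash
python3 d.py 445.7 280.6 88.5 60; python3 -c "
from h import *
print(plane('scene',[(312.2,226.7)],37))"
```

```text
t 10.3 pos [446.  280.1 171.4] yaw 59.75 rp [1.7999e+02 3.0000e-02] w 91.0 F [ 0.4  0.3 -0.2] j6 61.0 delta [ 0.0003 -0.0005  0.0829] roll -0.0044
[[477.46481822  -8.98763474  37.        ]]
```

Call:
apply_moves --pt "0 0 0.025 0 1" --pt "0 0 0.05 0 1" --pt "0 0 0.07 0 1" --pt "0 0 0.08 0 1" --pt "0 0 0.083 0 1"

```text
time_s: 10.8
ee_pos: [445.5, 280.5, 87.6]
ee_rot: [-180.0, 0.1, 59.8]
force: [0.1, -0.8, 1.1]
gripper_width: 91.2
gripper_force: 0.0
```

Call:
apply_moves --pt "0 0 0 0 0.5" --pt "0 0 0 0 0.3" --pt "0 0 0 0 0.2" --pt "0 0 0 0 0.1" --pt "0 0 0 0 0" --grip_force 15

```text
time_s: 11.3
ee_pos: [445.8, 281.7, 88.9]
ee_rot: [180.0, -0.0, 59.9]
force: [-0.6, -0.2, 0.0]
gripper_width: 54.1
gripper_force: 0.0
```

Call:
apply_moves --pt "0 0 0 0 -0.3" --pt "0 0 0 0 -1" --pt "0 0 0 0 -1" --pt "0 0 0 0 -1" --pt "0 0 0 0 -1" --grip_force 25

```text
time_s: 11.8
ee_pos: [445.8, 281.6, 88.6]
ee_rot: [180.0, -0.0, 59.9]
force: [-0.9, -1.4, 2.4]
gripper_width: 45.2
gripper_force: 25.0
```

```bash
python3 d.py 445.7 280.6 88.5 60
```

```text
t 11.8 pos [445.8 281.6  88.6] yaw 59.87 rp [ 1.7998e+02 -2.0000e-02] w 45.2 F [-0.9 -1.4  2.4] j6 61.0 delta [-0.0009  0.0004  0.0001] roll -0.0023
```

Call:
apply_moves --pt "0 0 -0.005 0 -1" --pt "0 0 -0.02 0 -1" --pt "0 0 -0.045 0 -1" --pt "0 0 -0.08 0 -1" --pt "0 0 -0.1 0 -1"

```text
time_s: 12.3
ee_pos: [446.1, 281.9, 190.5]
ee_rot: [179.9, -0.1, 59.9]
force: [0.6, 0.4, -2.3]
gripper_width: 45.6
gripper_force: 25.0
```

Call:
apply_moves --pt "-0.02 0.01 0 0 -1" --pt "-0.06 0.03 0 0 -1" --pt "-0.1 0.05 0 0 -1" --pt "-0.14 0.07 0 0 -1" --pt "-0.18 0.09 0 0 -1"

```text
time_s: 12.8
ee_pos: [432.2, 79.2, 188.2]
ee_rot: [-180.0, 0.0, 59.9]
force: [1.5, 0.0, -1.8]
gripper_width: 45.5
gripper_force: 25.0
```

Call:
apply_moves --pt "-0.04 0.02 0 0 -1" --pt "-0.08 0.04 0 0 -1" --pt "-0.12 0.06 0 0 -1" --pt "-0.16 0.08 0 0 -1" --pt "-0.2 0.1 0 0 -1"

```text
time_s: 13.3
ee_pos: [418.3, -144.0, 188.3]
ee_rot: [-180.0, -0.0, 59.9]
force: [0.8, 0.5, -2.1]
gripper_width: 45.3
gripper_force: 25.0
```

Call:
apply_moves --pt "-0.04 0.02 0 0 -1" --pt "-0.08 0.04 0 0 -1" --pt "-0.11 0.06 0 0 -1" --pt "-0.12 0.063 0 0 -1" --pt "-0.12 0.063 0 0 -1"

```text
time_s: 13.8
ee_pos: [412.7, -278.6, 187.9]
ee_rot: [-179.9, -0.0, 59.7]
force: [-0.3, 0.4, -2.0]
gripper_width: 45.6
gripper_force: 25.0
```

Call:
apply_moves --pt "0 0 0.02 0 -1" --pt "0 0 0.06 0 -1" --pt "0 0 0.09 0 -1" --pt "0 0 0.11 0 -1" --pt "0 0 0.12 0 -1"

```text
time_s: 14.3
ee_pos: [412.2, -275.3, 66.7]
ee_rot: [-179.7, -0.1, 59.9]
force: [0.4, -0.3, -1.7]
gripper_width: 45.7
gripper_force: 25.0
```

Call:
apply_moves --pt "0 0 0 0 -1" --pt "0 0 0 0 -1" --pt "0 0 0 0 -1" --pt "0 0 0 0 -1"

```text
time_s: 14.7
ee_pos: [414.1, -278.2, 69.6]
ee_rot: [179.9, 0.0, 59.9]
force: [-0.0, 0.1, -2.0]
gripper_width: 45.3
gripper_force: 25.0
```

```bash
python3 - <<'E'
from h import *
t=cams.grab_frame('top');s=cams.grab_frame('scene');cv2.imwrite('pics/top4.png',t);cv2.imwrite('pics/scene4.png',s)
a=cv2.resize(t[218:274,160:222],None,fx=6.3,fy=6.3,interpolation=cv2.INTER_CUBIC)
b=cv2.resize(t[215:260,293:343],None,fx=6.3,fy=6.3,interpolation=cv2.INTER_CUBIC)
c=cv2.resize(s[265:320,195:250],None,fx=4.2,fy=4.2,interpolation=cv2.INTER_CUBIC)
d=cv2.resize(s[205:255,285:345],None,fx=4.2,fy=4.2,interpolation=cv2.INTER_CUBIC)
o=np.zeros((590,790,3),np.uint8)
for im,x,y in((a,0,0),(b,400,0),(c,0,356),(d,400,300)): o[y:y+im.shape[0],x:x+im.shape[1]]=im
cv2.imwrite('pics/crop6.png',o)
E
python3 d.py 414 -278 16.8 60
```

```text
t 14.8 pos [ 413.8 -278.1   69.2] yaw 59.86 rp [1.7991e+02 1.0000e-02] w 45.8 F [-0.4 -0.5 -1.6] j6 -5.0 delta [0.0003 0.0001 0.0524] roll -0.0025
```

View pics/crop6.png

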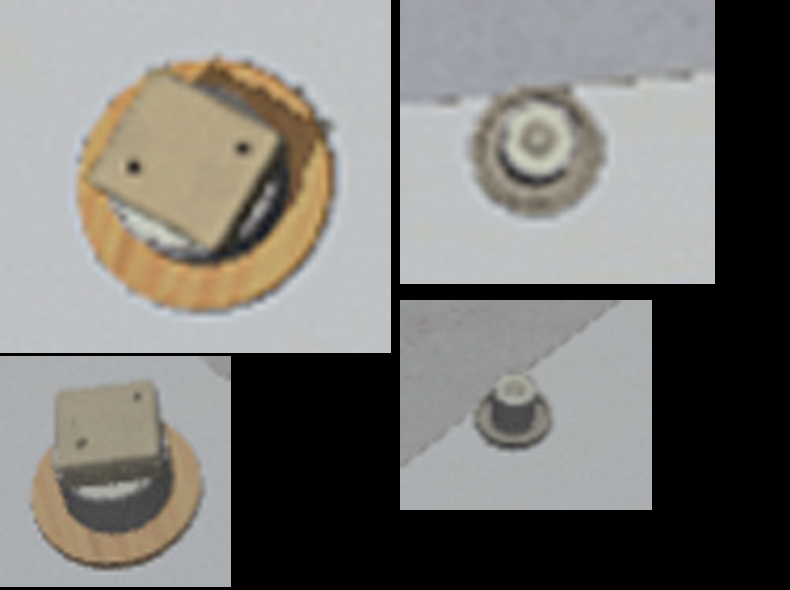

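The small ring stands well centred in its dish (top crop (537,140)). The block lies on the large ring with its top-crop corners at about (155,68), (282,130), (215,250) and (88,177). Lowering the medium ring.

Call:
apply_moves --pt "0 0 0.02 0 -1" --pt "0 0 0.037 0 -1" --pt "0 0 0.046 0 -1" --pt "0 0 0.049 0 -1" --pt "0 0 0.049 0 -1"

```text
time_s: 15.3
ee_pos: [413.5, -278.0, 19.5]
ee_rot: [-180.0, 0.0, 59.9]
force: [0.7, 0.5, -1.0]
gripper_width: 45.3
gripper_force: 25.0
```

Call:
apply_moves --pt "0 0 0.001 0 -1" --pt "0 0 0.002 0 -1" --pt "0 0 0.003 0 -1" --pt "0 0 0.0035 0 -1" --pt "0 0 0.0035 0 -1"

```text
time_s: 15.8
ee_pos: [413.7, -278.1, 16.8]
ee_rot: [179.9, 0.0, 59.9]
force: [-1.4, 0.9, 5.2]
gripper_width: 45.6
gripper_force: 25.0
```

```bash
python3 d.py 414 -278 16.5 60; python3 - <<'E'
from h import *
uv=np.array([(155,68),(282,130),(215,250),(88,177)])/6.3+[160,218]-0.4
P=plane('top',uv,77); print(P[:,:2].round(1),P.mean(0)); d=np.roll(P,-1,0)-P; print(np.hypot(d[:,0],d[:,1]),np.degrees(np.arctan2(d[:,1],d[:,0])))
us=np.array([(57,392),(153,382),(160,455),(57,467)])
us=(us-[0,356])/4.2+[195,265]-.4
P=plane('scene',us,77); print(P[:,:2].round(1),P.mean(0)); d=np.roll(P,-1,0)-P; print(np.hypot(d[:,0],d[:,1]),np.degrees(np.arctan2(d[:,1],d[:,0])))
E
```

```text
t 15.8 pos [ 413.7 -278.1   16.8] yaw 59.86 rp [1.7994e+02 1.0000e-02] w 45.6 F [-1.4  0.9  5.2] j6 -5.0 delta [0.0002 0.0002 0.0003] roll -0.0024
[[478.7 298.2]
 [457.7 248.7]
 [411.5 269.7]
 [436.4 319.2]] [446.06456174 283.93590004  77.        ]
[53.78535483 50.70483141 55.44099119 47.30876638] [-113.030847    155.51606937   63.38624317  -26.46403315]
[[478.  299.7]
 [453.4 251.5]
 [410.  271.3]
 [435.  321.8]] [444.09010781 286.08555773  77.        ]
[54.18059366 47.74849221 56.26926962 48.36435849] [-117.04300865  155.41826562   63.62894854  -27.08362962]
```

Call:
apply_moves --pt "0 0 0 0 0.05" --pt "0 0 0 0 0.15" --pt "0 0 0 0 0.3" --pt "0 0 0 0 1" --pt "0 0 0 0 1"

```text
time_s: 16.3
ee_pos: [413.4, -277.9, 15.9]
ee_rot: [-180.0, 0.0, 59.9]
force: [-0.4, -0.4, 0.5]
gripper_width: 72.1
gripper_force: 0.0
```

Call:
apply_moves --pt "0 0 0 0 1" --pt "0 0 0 0 1" --pt "0 0 -0.01 0 1" --pt "0 0 -0.05 0 1" --pt "0 0 -0.1 0 1"

```text
time_s: 16.8
ee_pos: [412.1, -277.0, 116.1]
ee_rot: [-179.7, -0.0, 59.9]
force: [1.4, 0.1, -0.5]
gripper_width: 91.1
gripper_force: 0.0
```

Call:
apply_moves --pt "0.04 -0.02 -0.03 0 1" --pt "0.08 -0.04 -0.05 0 1" --pt "0.12 -0.06 -0.05 0 1" --pt "0.16 -0.08 -0.05 0 1" --pt "0.2 -0.1 -0.05 0 1"

```text
time_s: 17.3
ee_pos: [427.3, -53.0, 167.1]
ee_rot: [179.9, -0.0, 59.8]
force: [0.1, -0.5, -0.2]
gripper_width: 91.2
gripper_force: 0.0
```

Call:
apply_moves --pt "0.04 -0.02 0 0 1" --pt "0.08 -0.04 0 0 1" --pt "0.12 -0.06 0 0 1" --pt "0.12 -0.06 0 0 1" --pt "0.12 -0.06 0 0 1"

```text
time_s: 17.8
ee_pos: [435.5, 79.8, 166.4]
ee_rot: [180.0, 0.0, 60.0]
force: [0.1, -0.4, 0.9]
gripper_width: 91.5
gripper_force: 0.0
```

```bash
python3 - <<'E'
from h import *
t=cams.grab_frame('top');s=cams.grab_frame('scene');cv2.imwrite('pics/top5.png',t);cv2.imwrite('pics/scene5.png',s)
b=cv2.resize(t[242:302,392:452],None,fx=6.3,fy=6.3,interpolation=cv2.INTER_CUBIC)
d=cv2.resize(s[177:237,368:428],None,fx=6.3,fy=6.3,interpolation=cv2.INTER_CUBIC)
cv2.imwrite('pics/crop7.png',np.hstack([b,d]))
E
python3 d.py 445.3 285 166 64.3
```

```text
t 17.9 pos [435.5  78.3 166.2] yaw 59.82 rp [1.7998e+02 3.0000e-02] w 91.2 F [-0.2  0.   0.2] j6 39.0 delta [ 1.836e-01 -9.550e-02  1.000e-04] roll -0.0781
```

View pics/crop7.png

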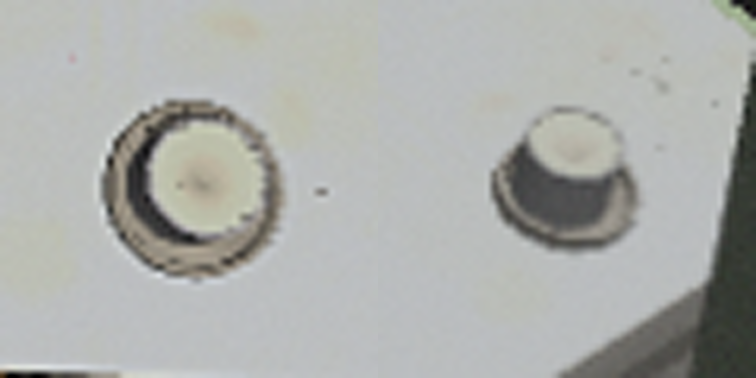

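The medium ring stands upright inside the medium dish, with its top at px ≈(424.5,270.6). Next, the block.

Call:
apply_moves --pt "0.04 -0.021 0 -0.02 1" --pt "0.08 -0.042 0 -0.04 1" --pt "0.12 -0.062 0 -0.06 1" --pt "0.16 -0.083 0 -0.078 1" --pt "0.184 -0.0955 0 -0.078 1"

```text
time_s: 18.4
ee_pos: [446.4, 287.3, 166.0]
ee_rot: [180.0, -0.0, 64.3]
force: [-0.1, -0.7, -0.1]
gripper_width: 91.1
gripper_force: 0.0
```

Call:
apply_moves --pt "0 0 0 0 1" --pt "0 0 0.02 0 1" --pt "0 0 0.05 0 1" --pt "0 0 0.07 0 1" --pt "0 0 0.07 0 1"

```text
time_s: 18.9
ee_pos: [444.0, 282.7, 93.5]
ee_rot: [-179.8, 0.4, 64.2]
force: [-0.9, -0.2, 0.2]
gripper_width: 91.2
gripper_force: 0.0
```

Call:
apply_moves --pt "0 0 0 0 1" --pt "0 0 0 0 1"

```text
time_s: 19.1
ee_pos: [446.7, 285.8, 97.3]
ee_rot: [179.9, -0.1, 64.3]
force: [0.5, -0.2, 0.1]
gripper_width: 91.0
gripper_force: 0.0
```

```bash
python3 d.py 445.3 285 54 64.3; python3 -c "
from h import *
print('med',plane('top',[(424.5,270.6)],41),plane('scene',[(368+(575-378)/6.3,177+146/6.3)],41))
print('small',plane('top',[(293+137/6.3,215+140/6.3)],37),plane('scene',[(285+115/4.2,205+90/4.2)],37))"
```

```text
t 19.1 pos [446.7 285.8  97.3] yaw 64.25 rp [ 1.7991e+02 -1.1000e-01] w 91.0 F [ 0.5 -0.2  0.1] j6 57.0 delta [-0.0014 -0.001   0.0433] roll -0.0009
med [[ 412.67524237 -277.21484346   41.        ]] [[ 411.33492847 -273.28117774   41.        ]]
small [[479.85886399 -13.22687171  37.        ]] [[477.94774497  -9.96307604  37.        ]]
```

Call:
apply_moves --pt "-0.001 -0.001 0.015 0 1" --pt "-0.001 -0.001 0.03 0 1" --pt "-0.001 -0.001 0.038 0 1" --pt "-0.001 -0.001 0.0415 0 1" --pt "-0.001 -0.001 0.0415 0 1"

```text
time_s: 19.6
ee_pos: [444.4, 285.8, 54.7]
ee_rot: [180.0, -0.0, 64.3]
force: [0.0, -0.3, -0.9]
gripper_width: 91.3
gripper_force: 0.0
```

Call:
apply_moves --pt "0 0 0 0 0.5" --pt "0 0 0 0 0.4" --pt "0 0 0 0 0.3" --pt "0 0 0 0 0.2" --pt "0 0 0 0 0.1" --grip_force 15

```text
time_s: 20.1
ee_pos: [444.2, 285.8, 54.6]
ee_rot: [180.0, -0.0, 64.3]
force: [0.1, 0.3, -0.6]
gripper_width: 53.8
gripper_force: 0.8
```

Call:
apply_moves --pt "0 0 0 0 0" --pt "0 0 0 0 -1" --pt "0 0 0 0 -1" --pt "0 0 0 0 -1" --pt "0 0 0 0 -1" --grip_force 25

```text
time_s: 20.6
ee_pos: [444.4, 285.8, 54.5]
ee_rot: [180.0, -0.0, 64.3]
force: [0.5, -0.2, 1.8]
gripper_width: 50.7
gripper_force: 25.0
```

```bash
python3 d.py 598 185 54 64.3
```

```text
t 20.6 pos [444.4 285.8  54.5] yaw 64.34 rp [ 1.7998e+02 -1.0000e-02] w 50.7 F [ 0.5 -0.2  1.8] j6 57.0 delta [-0.0243  0.1822  0.0006] roll 0.0007
```

Call:
apply_moves --pt "0 0 -0.005 0 -1" --pt "0 0 -0.02 0 -1" --pt "0 0 -0.045 0 -1" --pt "0 0 -0.06 0 -1" --pt "0 0 -0.06 0 -1"

```text
time_s: 21.1
ee_pos: [445.2, 286.6, 116.4]
ee_rot: [179.9, -0.2, 64.3]
force: [0.0, 0.4, -1.5]
gripper_width: 50.9
gripper_force: 25.0
```

Call:
apply_moves --pt "-0.004 0.03 0 0 -1" --pt "-0.01 0.075 0 0 -1" --pt "-0.016 0.12 0 0 -1" --pt "-0.022 0.165 0 0 -1" --pt "-0.0245 0.182 0 0 -1"

```text
time_s: 21.6
ee_pos: [600.1, 182.3, 112.9]
ee_rot: [180.0, 0.1, 64.2]
force: [0.2, 0.8, -1.7]
gripper_width: 50.8
gripper_force: 25.0
```

Call:
apply_moves --pt "0 0 0 0 -1" --pt "0 0 0.03 0 -1" --pt "0 0 0.06 0 -1" --pt "0 0 0.07 0 -1" --pt "0 0 0.07 0 -1"

```text
time_s: 22.1
ee_pos: [595.1, 185.2, 42.6]
ee_rot: [-179.8, 0.2, 64.4]
force: [-0.1, -0.7, -1.1]
gripper_width: 51.0
gripper_force: 25.0
```

Call:
apply_moves --pt "0 0 0 0 -1" --pt "0 0 0 0 -1" --pt "0 0 0 0 -1"

```text
time_s: 22.4
ee_pos: [598.4, 185.2, 45.9]
ee_rot: [179.9, -0.1, 64.3]
force: [0.1, -0.9, -1.7]
gripper_width: 50.5
gripper_force: 25.0
```

```bash
python3 - <<'E'
from h import *
t=cams.grab_frame('top');s=cams.grab_frame('scene');cv2.imwrite('pics/top6.png',t);cv2.imwrite('pics/scene6.png',s)
a=cv2.resize(t[218:274,160:222],None,fx=6.3,fy=6.3,interpolation=cv2.INTER_CUBIC)
b=cv2.resize(s[200:320,190:270],None,fx=4.9,fy=4.9,interpolation=cv2.INTER_CUBIC)
o=np.zeros((590,790,3),np.uint8)
for im,x,y in((a,0,0),(b,395,0)): o[y:y+im.shape[0],x:x+im.shape[1]]=im
cv2.imwrite('pics/crop8.png',o)
E
python3 d.py 598 185 10.5 64.3
```

```text
t 22.5 pos [598.  185.   45.4] yaw 64.33 rp [ 1.7993e+02 -6.0000e-02] w 50.6 F [ 0.1 -0.6 -2.7] j6 42.0 delta [-0.0001 -0.0001  0.0349] roll 0.0005
```

View pics/crop8.png

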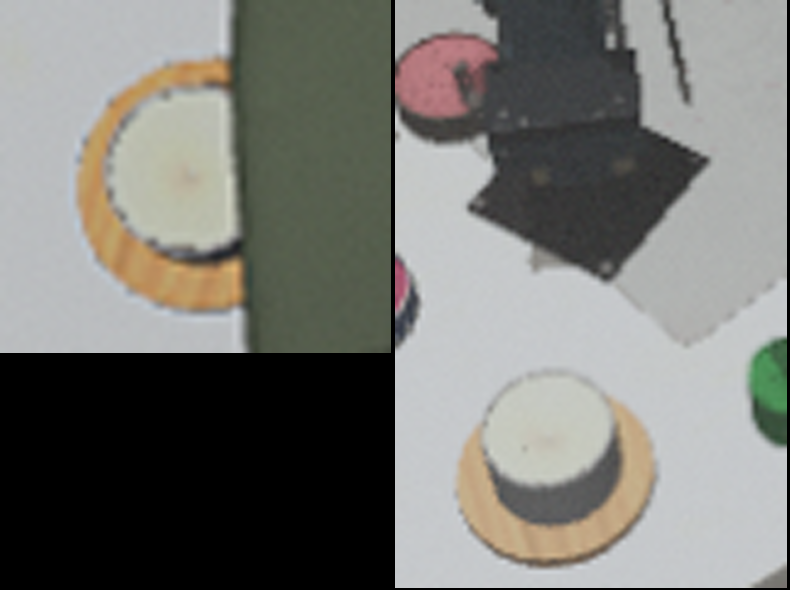

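The large ring stands alone on the board: top crop centre ≈(192,172), scene crop centre ≈(550,429). The block hangs over the pad.

Call:
apply_moves --pt "0 0 0.015 0 -1" --pt "0 0 0.025 0 -1" --pt "0 0 0.03 0 -1" --pt "0 0 0.032 0 -1" --pt "0 0 0.032 0 -1"

```text
time_s: 23.0
ee_pos: [597.6, 184.8, 12.3]
ee_rot: [-180.0, 0.0, 64.3]
force: [-1.2, 0.2, -1.7]
gripper_width: 50.6
gripper_force: 25.0
```

Call:
apply_moves --pt "0 0 0.001 0 -1" --pt "0 0 0.002 0 -1" --pt "0 0 0.003 0 -1" --pt "0 0 0.003 0 -1" --pt "0 0 0.003 0 -1"

```text
time_s: 23.5
ee_pos: [598.0, 185.0, 10.6]
ee_rot: [179.9, -0.0, 64.3]
force: [-0.4, -0.9, 5.9]
gripper_width: 50.6
gripper_force: 25.0
```

```bash
python3 d.py 598 185 10.5 64.3;python3 -c "
from h import *
print(plane('top',[(160+192/6.3,218+172/6.3)],50),plane('scene',[(190+155/4.9,200+429/4.9)],50))"
```

```text
t 23.5 pos [598.  185.   10.6] yaw 64.33 rp [ 1.7995e+02 -4.0000e-02] w 50.6 F [-0.4 -0.9  5.9] j6 42.0 delta [ 0.     -0.      0.0001] roll 0.0005
[[442.81631685 284.87089513  50.        ]] [[441.58087711 287.11240987  50.        ]]
```

Call:
apply_moves --pt "0 0 -0.001 0 0.2" --pt "0 0 -0.001 0 0.3" --pt "0 0 -0.001 0 0.5" --pt "0 0 -0.001 0 1" --pt "0 0 -0.001 0 1"

```text
time_s: 24.0
ee_pos: [597.6, 184.9, 10.3]
ee_rot: [-180.0, 0.0, 64.3]
force: [0.0, -0.1, -0.1]
gripper_width: 80.2
gripper_force: 0.0
```

Call:
apply_moves --pt "0 0 0 0 1" --pt "0 0 0 0 1" --pt "0 0 -0.01 0 1" --pt "0 0 -0.05 0 1" --pt "0 0 -0.1 0 1"

```text
time_s: 24.5
ee_pos: [596.1, 184.4, 110.0]
ee_rot: [-179.8, 0.2, 64.3]
force: [0.9, -1.1, -0.5]
gripper_width: 91.0
gripper_force: 0.0
```

Call:
apply_moves --pt "0.004 -0.03 0 0 1" --pt "0.01 -0.075 0 0 1" --pt "0.016 -0.12 0 0 1" --pt "0.022 -0.165 0 0 1" --pt "0.0235 -0.184 0 0 1"

```text
time_s: 25.0
ee_pos: [438.8, 287.1, 111.3]
ee_rot: [-179.9, -0.0, 64.5]
force: [-0.1, -0.2, -0.2]
gripper_width: 91.2
gripper_force: 0.0
```

Call:
apply_moves --pt "0 0 0 0 1" --pt "0 0 0 0 1" --pt "0 0 0 0 1" --pt "0 0 0 0 1"

```text
time_s: 25.4
ee_pos: [443.0, 285.3, 110.5]
ee_rot: [180.0, -0.0, 64.2]
force: [0.6, -0.1, -0.5]
gripper_width: 91.3
gripper_force: 0.0
```

```bash
python3 d.py 442.2 286 21.5 64.3
```

```text
t 25.4 pos [443.  285.3 110.5] yaw 64.25 rp [ 1.7997e+02 -2.0000e-02] w 91.3 F [ 0.6 -0.1 -0.5] j6 57.0 delta [ 0.0003 -0.0011  0.089 ] roll -0.0009
```

Call:
apply_moves --pt "0 -0.001 0.015 0 1" --pt "0 -0.001 0.035 0 1" --pt "0 -0.001 0.055 0 1" --pt "0 -0.001 0.07 0 1" --pt "0 -0.001 0.078 0 1"

```text
time_s: 25.9
ee_pos: [441.1, 285.3, 31.0]
ee_rot: [-179.9, 0.1, 64.3]
force: [-0.2, -0.8, -0.2]
gripper_width: 91.2
gripper_force: 0.0
```

Call:
apply_moves --pt "0 0 0.006 0 1" --pt "0 0 0.01 0 1" --pt "0 0 0.0105 0 1" --pt "0 0 0.0105 0 0.7" --pt "0 0 0.0105 0 0.6" --grip_force 15

```text
time_s: 26.4
ee_pos: [441.4, 286.4, 22.4]
ee_rot: [180.0, -0.0, 64.3]
force: [-0.4, -0.3, -0.0]
gripper_width: 77.6
gripper_force: 0.0
```

Call:
apply_moves --pt "0 0 0 0 0.5" --pt "0 0 0 0 0.4" --pt "0 0 0 0 0" --pt "0 0 0 0 -0.5" --pt "0 0 0 0 -1"

```text
time_s: 26.9
ee_pos: [441.7, 286.4, 22.3]
ee_rot: [179.9, -0.1, 64.3]
force: [2.7, -1.7, 3.8]
gripper_width: 66.0
gripper_force: 15.0
```

Call:
apply_moves --pt "0 0 0 0 -1" --pt "0 0 0 0 -1" --pt "0 0 0 0 -1" --grip_force 40

```text
time_s: 27.2
ee_pos: [441.7, 286.4, 22.3]
ee_rot: [179.9, -0.1, 64.3]
force: [2.0, -1.6, 4.8]
gripper_width: 65.2
gripper_force: 40.0
```

```bash
python3 d.py 605 -148 110 64.3
```

```text
t 27.2 pos [441.7 286.4  22.3] yaw 64.34 rp [ 1.7994e+02 -6.0000e-02] w 65.2 F [ 2.  -1.6  4.8] j6 57.0 delta [-0.3207  0.3354 -0.0876] roll 0.0008
```

Call:
apply_moves --pt "0 0 -0.005 0 -1" --pt "0 0 -0.02 0 -1" --pt "0 0 -0.05 0 -1" --pt "0 0 -0.09 0 -1" --pt "0 0 -0.12 0 -1"

```text
time_s: 27.7
ee_pos: [439.8, 286.0, 142.7]
ee_rot: [-179.9, 0.1, 64.3]
force: [1.0, 0.1, -3.0]
gripper_width: 65.5
gripper_force: 40.0
```

Call:
apply_moves --pt "-0.015 0.015 0 0 -1" --pt "-0.04 0.042 0 0 -1" --pt "-0.07 0.073 0 0 -1" --pt "-0.1 0.105 0 0 -1" --pt "-0.13 0.136 0 0 -1"

```text
time_s: 28.2
ee_pos: [505.9, 108.8, 140.8]
ee_rot: [-179.8, 0.1, 64.3]
force: [0.6, 0.5, -2.7]
gripper_width: 65.3
gripper_force: 40.0
```

Call:
apply_moves --pt "-0.03 0.031 0 0 -1" --pt "-0.06 0.063 0 0 -1" --pt "-0.09 0.094 0 0 -1" --pt "-0.12 0.125 0 0 -1" --pt "-0.15 0.157 0 0 -1"

```text
time_s: 28.7
ee_pos: [582.5, -93.9, 140.6]
ee_rot: [-179.7, 0.0, 64.3]
force: [0.5, 0.7, -3.7]
gripper_width: 65.1
gripper_force: 40.0
```

Call:
apply_moves --pt "-0.025 0.026 0 0 -1" --pt "-0.0405 0.0425 0 0 -1" --pt "-0.0405 0.0425 0 0 -1" --pt "-0.0405 0.0425 0.02 0 -1" --pt "-0.0405 0.0425 0.05 0 -1"

```text
time_s: 29.2
ee_pos: [604.7, -147.2, 92.2]
ee_rot: [179.9, -0.1, 64.3]
force: [0.2, 0.3, -3.7]
gripper_width: 65.5
gripper_force: 40.0
```

Call:
apply_moves --pt "0 0 0.02 0 -1" --pt "0 0 0.03 0 -1" --pt "0 0 0.03 0 -1" --pt "0 0 0.03 0 -1" --pt "0 0 0.03 0 -1"

```text
time_s: 29.7
ee_pos: [605.4, -148.0, 63.3]
ee_rot: [179.9, -0.0, 64.3]
force: [-1.1, 0.2, -3.4]
gripper_width: 65.5
gripper_force: 40.0
```

```bash
python3 d.py 605 -148 17.3 64.3; python3 - <<'E'
from h import *
t=cams.grab_frame('top');s=cams.grab_frame('scene');cv2.imwrite('pics/top7.png',t);cv2.imwrite('pics/scene7.png',s)
b=cv2.resize(t[140:240,200:420],None,fx=3.5,fy=3.5,interpolation=cv2.INTER_CUBIC)
c=cv2.resize(s[140:260,190:370],None,fx=2,fy=2,interpolation=cv2.INTER_CUBIC)
o=np.zeros((595,770,3),np.uint8);o[:350]=b;o[350:590,:360]=c;cv2.imwrite('pics/crop9.png',o)
E
```

```text
t 29.7 pos [ 605.4 -148.    63.3] yaw 64.34 rp [ 1.7987e+02 -3.0000e-02] w 65.5 F [-1.1  0.2 -3.4] j6 11.0 delta [-0.0002 -0.0005  0.046 ] roll 0.0007
```

View pics/crop9.png

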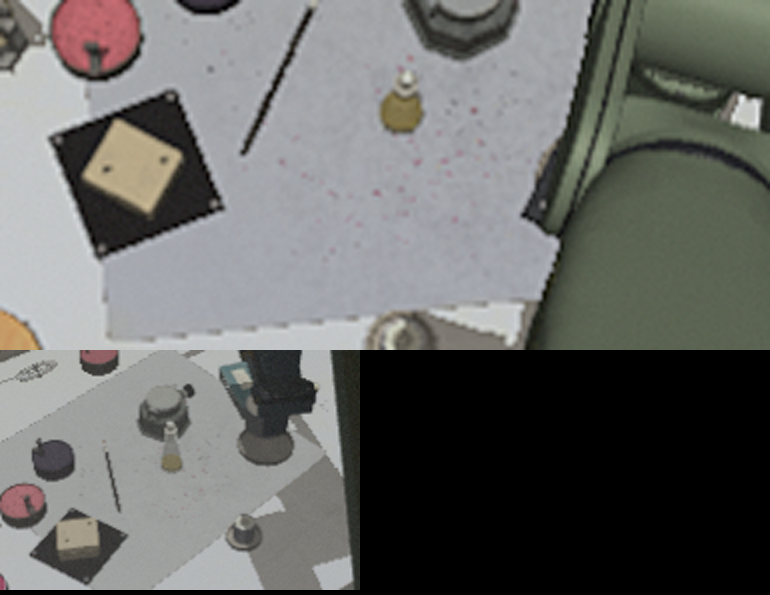

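The block sits flat near the middle of the pad, the bottle is standing, and the large ring is above its dish. Lowering.

Call:
apply_moves --pt "0 0 0.018 0 -1" --pt "0 0 0.033 0 -1" --pt "0 0 0.041 0 -1" --pt "0 0 0.043 0 -1" --pt "0 0 0.043 0 -1"

```text
time_s: 30.3
ee_pos: [604.9, -148.1, 19.3]
ee_rot: [180.0, -0.0, 64.3]
force: [-0.8, 0.7, -3.7]
gripper_width: 65.2
gripper_force: 40.0
```

Call:
apply_moves --pt "0 0 0.001 0 -1" --pt "0 0 0.002 0 -1" --pt "0 0 0.003 0 -1" --pt "0 0 0.0035 0 -1" --pt "0 0 0.0035 0 -1"

```text
time_s: 30.8
ee_pos: [605.1, -148.2, 17.4]
ee_rot: [179.9, -0.0, 64.3]
force: [-2.4, 0.8, 6.8]
gripper_width: 65.5
gripper_force: 40.0
```

```bash
python3 d.py 605 -148 17.3 64.3; python3 -c "
from h import *
print(plane('top',[(200+132/3.5,140+167/3.5)],33))"
```

```text
t 30.8 pos [ 605.1 -148.2   17.4] yaw 64.33 rp [ 1.799e+02 -2.000e-02] w 65.5 F [-2.4  0.8  6.8] j6 11.0 delta [ 0.0001 -0.0002  0.0001] roll 0.0005
[[595.26905299 183.43619689  33.        ]]
```

Contact on the floor. Release, retreat and check.

Call:
apply_moves --pt "0 0 0 0 0.5" --pt "0 0 0 0 0.6" --pt "0 0 0 0 0.8" --pt "0 0 0 0 1" --pt "0 0 0 0 1"

```text
time_s: 31.3
ee_pos: [604.6, -148.0, 15.3]
ee_rot: [-180.0, 0.0, 64.3]
force: [-0.4, 0.3, -0.7]
gripper_width: 90.6
gripper_force: 0.0
```

Call:
apply_moves --pt "0 0 0 0 1" --pt "0 0 -0.005 0 1" --pt "0 0 -0.03 0 1" --pt "0 0 -0.07 0 1" --pt "0 0 -0.11 0 1"

```text
time_s: 31.8
ee_pos: [604.1, -147.9, 126.5]
ee_rot: [-179.9, 0.0, 64.3]
force: [0.4, -0.4, -0.1]
gripper_width: 91.2
gripper_force: 0.0
```

Call:
apply_moves --pt "0 0 -0.04 0 1" --pt "0 0 -0.08 0 1" --pt "-0.04 0 -0.08 0 1" --pt "-0.08 0 -0.08 0 1" --pt "-0.12 0 -0.08 0 1"

```text
time_s: 32.3
ee_pos: [552.1, -257.0, 206.4]
ee_rot: [179.9, 0.0, 64.4]
force: [0.2, 0.1, -0.3]
gripper_width: 91.2
gripper_force: 0.0
```

Call:
apply_moves --pt "-0.045 0 0 0 1" --pt "-0.09 0 0 0 1" --pt "-0.13 0 0 0 1" --pt "-0.13 0 0 0 1" --pt "-0.13 0 0 0 1"

```text
time_s: 32.8
ee_pos: [495.9, -373.7, 205.6]
ee_rot: [180.0, -0.0, 64.2]
force: [0.8, 0.2, -0.7]
gripper_width: 91.3
gripper_force: 0.0
```

```bash
python3 - <<'E'
from h import *
t=cams.grab_frame('top');s=cams.grab_frame('scene');cv2.imwrite('pics/top8.png',t);cv2.imwrite('pics/scene8.png',s)
b=cv2.resize(t[150:300,200:460],None,fx=3,fy=3,interpolation=cv2.INTER_CUBIC)[:, :780]
c=cv2.resize(s[155:220,290:420],None,fx=2.2,fy=2.2,interpolation=cv2.INTER_CUBIC)
o=np.zeros((600,780,3),np.uint8);o[:450]=b;o[450:593,:286]=c;cv2.imwrite('pics/crop10.png',o)
E
```

```text
(no output)
```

View pics/crop10.png

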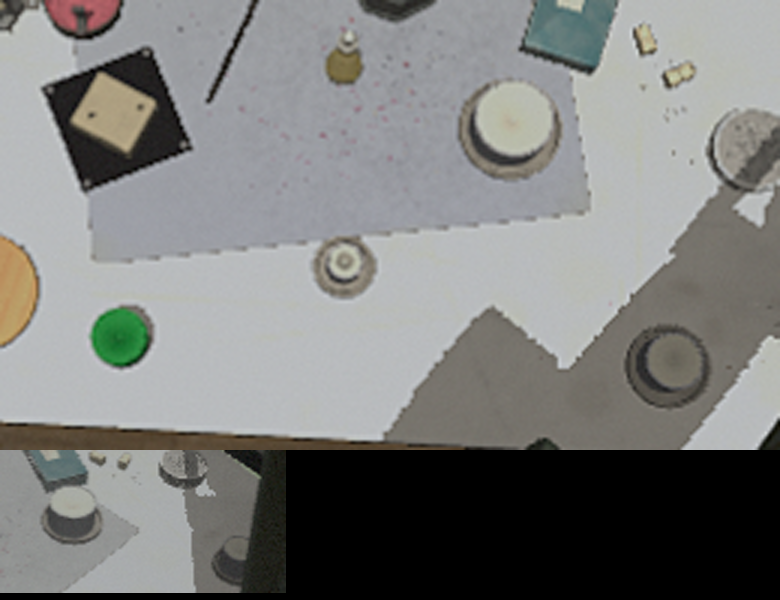

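All three rings stand in their own dishes. The large ring's top is at px (371,189.3), the block is on the pad and the bottle has not moved. One numeric check, then I hand in.

```bash
python3 - <<'E'
from h import *
p=plane('top',[(371,189.3)],45)[0]; print(p); 
if np.hypot(p[0]-604.1,p[1]+148.7)<7: print(env.job_done())
E
```

```text
[ 605.08618854 -146.24810244   45.        ]
the job is handed in; nothing more can be done
None
```

I handed the job in at about 33 s of robot time: in the last camera views all three rings stood funnel up in their own dishes, each within about 6 mm of centre, the block lay flat about 4 mm off the pad's centre, and the bottle had not visibly moved (the judge's verdict was not shown).

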